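Level the display ledge on its two-post stand

TASK

Spin the knurled collar up its threaded rod until its top is level with the top of the smooth collar on the other post, leaving the smooth collar where it is. Then gently lay the aluminium ledge, right way up, across the two collars with a rod in each end slot, so that it lies level, and let go. Leave the dice box, vase, paperweight and remote standing or lying where they are.

Things in the scene. Friction and masses are not known exactly. Their poses are not given: they have to be found in the camera images.
- stand: dark wooden rail 260 x 64 x 10 mm fixed flat on the console, long along its y, carrying two upright steel threaded rods 12 mm thick, 100 mm to either side of its middle (at y = +100 and -100 mm), their tops 92 mm above the console. Which of the two is the knurled one varies. Origin: centre of the underside, z up
- knurled_collar: steel collar with a ribbed (knurled) rim, 43 mm across, 16 mm high, threaded on one rod, z up, origin at the centre of its underside. The thread is steep and right-handed: a full turn counter-clockwise seen from above raises the collar by 24 mm (3.8 mm per rad), clockwise lowers it. It stays where it is left
- knurled_top (a point): centre of the top face of the knurled collar (on the rod's axis); starts 51 to 57 mm above the console, at least 9 mm below the smooth collar's top. Turning it takes about 0.04 N m
- plain_collar: smooth steel collar 36 mm across, 16 mm high, locked on the other rod by a small dark side screw; gives the wanted height (top 66 to 78 mm above the console); origin at the centre of its underside, z up
- plain_top (a point): centre of the top face of the smooth collar (on the rod's axis)
- ledge: aluminium display ledge 236 mm long (its y), 48 mm wide (its x), loose, about 0.2 kg, lying flat near the stand: floor 5 mm thick, a lip 15 mm high (from the underside) and 4 mm thick along both long edges, and in the middle of each end an open slot 20 mm wide and 34 mm deep. Origin: centre of the underside; z up. Both ends are alike. It is gripped across its width at the middle
- dice_box: wooden dice box, 60 x 60 mm, 90 mm high, loose, to be left alone; origin at the centre of the underside, sides along its x and y
- vase: white ceramic bud vase, 60 mm across at its widest, 88 mm high, loose, to be left alone; origin at the centre of the underside
- paperweight: blue glass paperweight, 60 mm across, 44 mm high, loose, to be left alone; origin at the centre of the underside
- remote: silver remote control, 150 (its x) x 40 x 18 mm, lying flat, loose, to be left alone; origin at the centre of the underside

How it is judged:
On the way, in this order (a step that is already met when the one before it is completed fails the run):
1. the knurled collar's top is level with the smooth collar's top (within 3 mm) (z of knurled_top in the frame of plain_top between -0.003 and 0.003 m), for 0.2 s.
2. the ledge lies level across both collars, a rod in each end slot (horizontal distance between ledge and stand below 0.012 m and angle between the y axis of ledge and the y axis of stand, either way round below 0.08 rad and angle between ledge's own z axis and vertical below 0.03 rad and z of ledge in the frame of plain_top between -0.003 and 0.0035 m and contact force between ledge and knurled_collar above 0.1 N and contact force between ledge and plain_collar above 0.1 N), for 0.2 s.
At the end, for the whole second after the job is handed in: the tops of the two collars are level within 3 mm; the ledge rests on both collars right way up, level within 0.03 rad, its middle within 12 mm of the stand's middle and along it within 0.08 rad, its underside within 3.5 mm of the smooth collar's top, released and at rest (all of step 1 and all of step 2 and linear speed of ledge below 0.02 m/s); the robot touches nothing.
It fails at once if the smooth collar is shifted by more than 4 mm (distance of plain_top from where it was at the start of the episode above 0.004 m).
It fails at once if the ledge is slammed onto a collar (more than 40 N) (contact force between ledge and knurled_collar above 40 N or contact force between ledge and plain_collar above 40 N).
It fails at once if the dice box, vase, paperweight or remote is shifted by more than 15 mm or tipped (distance of any of dice_box, vase, paperweight, remote from where it was at the start of the episode above 0.015 m or angle between any of dice_box, vase, paperweight, remote's own z axis and vertical above 0.3 rad).
It also fails if it takes over 72 s, if anything falls off the work surface, if the arm or the gripper's body presses on something with over 40 N, if the wrist force passes 120 N, or if a joint passes its speed limit or range.

ROBOT

A 7-joint arm with a two-finger parallel gripper is mounted at the origin on the work surface. World frame = base frame: x ahead of the robot, y to its left, z up, the work surface at z = 0. Lengths are in m, angles in rad, forces in N, time in s.
With the tool pointing down it reaches from about 0.4 to 0.85 m from the base axis. Payload 10.4 kg.
Tool frame: the origin (TCP) lies midway between the tips of the shut fingers; the grasp point (between the pads) lies 19 mm behind it (manip.grasp_offset is the distance from the TCP to the grasp point, in m); z points along the fingers, y is the line along which they close (so a half turn about z gives the same grasp; the last joint's range is limited). The gripper opens to 85 mm and grips with 20 to 120 N. Pads are 22 mm wide; open, the fingers measure 114 mm over their backs; the gripper's body (76 mm by 85 mm) begins 54 mm behind the grasp point. The pads swing forward as they close: fully open they stand 13 mm farther back than shut.
Start: joints at [1.089, 0.332, -0.065, 1.46, 0.022, 1.35, -0.088], TCP at [0.277, -0.56, 0.231] pointing down, gripper open.
Joint ranges: [-2.6, 2.6], [-0.5, 2.12], [-1.47, 1.34], [0.16, 2.42], [-1.27, 4.41], [0.06, 2.06], [-2.6, 2.6]. Speed limits (rad/s): [2.22, 2.22, 2.79, 2.79, 3.14, 3.14, 3.14].

INTERFACE

Orientations are given as a unit quaternion [x, y, z, w].
In Python, from workcell import manip, vision gives the robot as it stands (manip), with the cameras (vision).
- The arm moves only by the shell command python3 jog.py 'ROWS' [FORCE]. ROWS is rows parted by semicolons, their numbers by spaces, 1 to 20 of them, each of 7 numbers: a rotation vector rx, ry, rz in rad, then dx, dy, dz in m, then the opening from 0.0 (shut) to 1.0 (fully open); each row is the pose to reach, as a shift and turn from the pose commanded when the command began, along the tool's axes at that moment; what a row does not reach only later rows make up. A row lasts 1/8 s, in which the tool goes at most 0.0625 m and 0.188 rad, less where a joint would pass 70% of its speed; a pose out of reach is approached as far as the arm can. The fingers move at their own pace and stop on an object; FORCE is the grip in N (left out, the last holds). Time passes only in rows, so rows that do not move let the fingers close. It prints the time, the measured TCP pose, the force, the opening and the grip force at its end.
- manip.get_obs(): the state, without advancing time (a new reading comes with each control period).
- vision.camera(name): name is "scene" or "top" or "wrist"; returns the picture (480x640x3 uint8, blue, green, red); there is no depth.
- vision.calibration(name): a dict with "fx", "fy", "cx", "cy" (pixels), "world_from_camera" (4x4, takes a point from camera to world coordinates); the wrist camera has in their place "tool_from_camera" (4x4, takes a point from camera to tool coordinates, whose origin is the TCP and whose axes are the flange's). Camera axes: x right, y up, looking along -z (the intrinsics and any distortion apply to the point x, -y, -z); pixel columns grow to the right and rows downward; lengths in m; the calibration is good to about 2 mm. A picture is of the moment at which its call begins: read the wrist's pose just before it. calibration takes no time and is no camera call.
- manip.hand_in(): hands the job in; it is judged then, once.
The state is a dict: "clock": time; "joint_pos": joint angles; "joint_velocities": joint speeds; "tau": joint torques, N m; "position": TCP position; "ee_rot": TCP orientation; "ft_force": force on the tool from outside, world axes, zero at the start; "torque": the same for the moment, N m; "grip_width": opening from 0.0 (shut) to 1.0 (fully open); "grasp_force": force on a finger pad.
Only numpy, scipy, OpenCV 4.12 (cv2) and the standard library are available. Lean on these libraries where they do the work, as an engineer would, in place of code of your own. Each camera call takes 0.05 s, during which the arm holds its last target. There are 200 camera calls.

## Working session

There is one attempt and no reset: what is moved stays moved. The work goes in short steps, Python scripts to look and compute and a shell command to move; the robot and the scene stay as the last step left them, time stands still between calls to the robot, and variables do not carry over. Pictures are saved under pics/ and viewed, at most 10 in all, crops included, and the job is handed in when it is done.

```bash
ls; mkdir -p pics; python3 - <<'E'
from workcell import manip, vision
import cv2,numpy as np
np.set_printoptions(precision=4,suppress=True)
o=manip.get_obs();print(o,manip.grasp_offset)
for n in("scene","top","wrist"):
    cv2.imwrite(f"pics/{n}0.png",vision.camera(n));print(n,vision.calibration(n))
E
```

```text
jog.py
pics
workcell.py
{'clock': 0.0, 'joint_pos': array([ 1.0894,  0.3329, -0.0647,  1.461 ,  0.0216,  1.3499, -0.0885]), 'joint_velocities': array([ 0.0003,  0.0015,  0.0001,  0.0007, -0.0004, -0.    , -0.0003]), 'tau': array([ -0.0005, -62.5448,   0.0489, -39.1604,   0.016 ,   0.01  ,
        -0.    ]), 'position': array([ 0.2766, -0.56  ,  0.2305]), 'ee_rot': array([ 0.9738,  0.2274, -0.0002, -0.0007]), 'ft_force': array([-0.3982,  0.2701, -0.7518]), 'torque': array([-0.0492, -0.0011,  0.0031]), 'grasp_force': 0.0, 'grip_width': 1.002884882316506} 0.0187
scene {'fx': 541.8650660076761, 'fy': 541.8650660076761, 'cx': 312.8441561325803, 'cy': 238.4989632529457, 'world_from_camera': array([[ 0.8345, -0.3878,  0.3914,  0.9598],
       [ 0.551 ,  0.5785, -0.6015, -0.5628],
       [ 0.0069,  0.7176,  0.6964,  0.7168],
       [ 0.    ,  0.    ,  0.    ,  1.    ]])}
top {'fx': 564.2332723373518, 'fy': 564.2332723373518, 'cx': 313.3771968048883, 'cy': 237.71300983307606, 'world_from_camera': array([[ 0.0249,  0.9853, -0.1688,  0.4179],
       [-0.9995,  0.028 ,  0.0163, -0.0033],
       [ 0.0207,  0.1683,  0.9855,  1.0317],
       [ 0.    ,  0.    ,  0.    ,  1.    ]])}
wrist {'fx': 355.42539176073365, 'fy': 355.42539176073365, 'cx': 323.82155740698585, 'cy': 236.85031927868593, 'tool_from_camera': array([[-0.0001,  0.9643,  0.2646,  0.0666],
       [ 1.    ,  0.0001,  0.0001, -0.0003],
       [ 0.    ,  0.2646, -0.9643, -0.1421],
       [ 0.    ,  0.    ,  0.    ,  1.    ]])}
```

View pics/scene0.png

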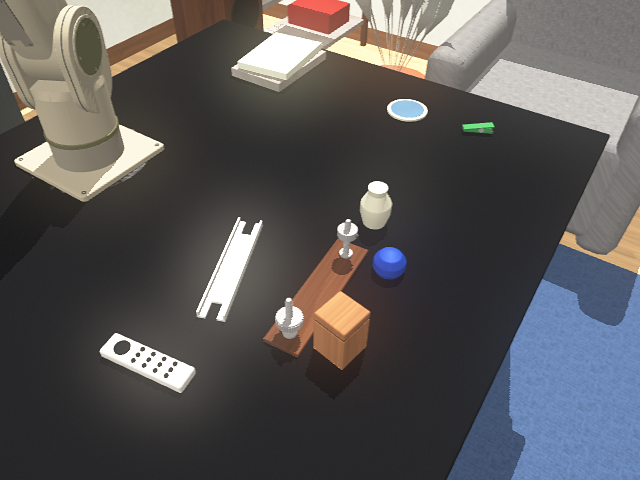

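View pics/top0.png

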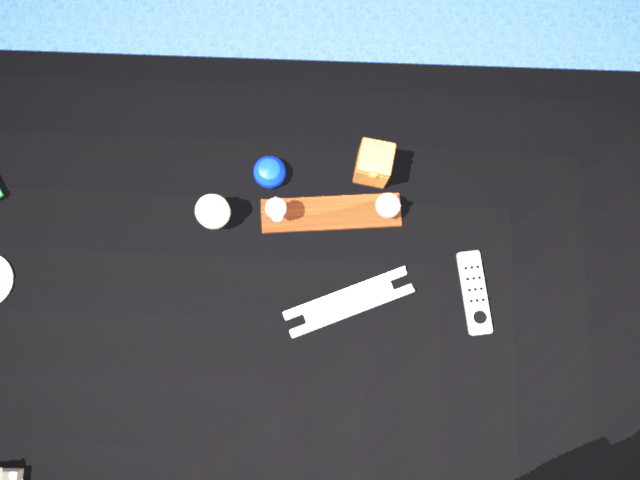

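The scene view shows the ledge between robot and stand. The rail has one collar near the vase (scene 347,230) and one near the dice box (scene 289,320). I'll zoom in to see which is knurled and measure the rest.

```bash
cat > h.py <<'E'
from workcell import manip, vision
import cv2,numpy as np
np.set_printoptions(precision=4,suppress=True)
def ray(cal,u,v,T=None):
    T=cal["world_from_camera"] if T is None else T
    d=T[:3,:3]@np.array([(u-cal["cx"])/cal["fx"],-(v-cal["cy"])/cal["fy"],-1.])
    return T[:3,3],d
def onz(cal,u,v,z,T=None):
    c,d=ray(cal,u,v,T);return c+d*(z-c[2])/d[2]
def proj(cal,p,T=None):
    T=cal["world_from_camera"] if T is None else T
    q=T[:3,:3].T@(np.array(p)-T[:3,3]);return np.array([cal["cx"]+cal["fx"]*q[0]/-q[2],cal["cy"]-cal["fy"]*q[1]/-q[2]])
E
python3 - <<'E'
from h import *
s=cv2.imread("pics/scene0.png");t=cv2.imread("pics/top0.png")
a=cv2.resize(s[205:265,310:390],(400,300),interpolation=cv2.INTER_CUBIC)
b=cv2.resize(s[290:350,250:330],(400,300),interpolation=cv2.INTER_CUBIC)
c=cv2.resize(t[185:245,250:410],(800,300),interpolation=cv2.INTER_CUBIC)
cv2.imwrite("pics/crop1.png",np.vstack([np.hstack([a,b]),c]))
ct=vision.calibration("top")
hsv=cv2.cvtColor(t,cv2.COLOR_BGR2HSV)
m=((hsv[...,0]<20)&(hsv[...,1]>100)&(hsv[...,2]>60)).astype(np.uint8)
w=((hsv[...,1]<40)&(hsv[...,2]>150)).astype(np.uint8)
bl=((hsv[...,0]>105)&(hsv[...,0]<130)&(hsv[...,1]>150)&(hsv[...,2]>80)).astype(np.uint8)
for n,mm,z in(("brown",m,.01),("white",w,.01),("blue",bl,.022)):
    for k in cv2.findContours(mm,cv2.RETR_EXTERNAL,cv2.CHAIN_APPROX_NONE)[0]:
        if cv2.contourArea(k)<60 or k[:,0,1].min()<75: continue
        r=cv2.minAreaRect(k);P=np.array([onz(ct,*q,z) for q in cv2.boxPoints(r)])
        print(n,np.array(r[0]),np.array(r[1]),P.mean(0)[:2],"edges",np.linalg.norm(P[1]-P[0]),np.linalg.norm(P[2]-P[1]),"ang",np.arctan2(*(P[1]-P[0])[1::-1]),np.arctan2(*(P[2]-P[1])[1::-1]))
E
```

```text
brown [330.4227 212.4539] [ 34.8065 140.7242] [ 0.6414 -0.0511] edges 0.2624774294218903 0.06617011681375463 ang -1.489464179599948 -3.093829290338276
brown [374.2115 162.4423] [37.4582 47.4601] [ 0.7403 -0.1313] edges 0.09322464771251997 0.07105037317921187 ang -0.17751370954050077 -1.7452622365414452
white [ 11. 473.] [22. 12.] [0.1733 0.4829] edges 0.01937252407755008 0.037021618584005225 ang 0.11709341058662953 -1.550485174269108
white [347.8721 301.6175] [ 29.6297 132.6084] [ 0.4782 -0.0863] edges 0.24137235514094266 0.053570593464403175 ang -1.1836412782621393 -2.7789220919814017
white [  6.5 279. ] [46. 13.] [0.5024 0.5285] edges 0.02322729376091366 0.08303646686284684 ang -1.5430593107324264 -3.0282631821275365
white [473.9055 292.4324] [85.9807 24.9886] [ 0.5012 -0.3144] edges 0.046655474544389355 0.15517127217958693 ang -1.3782513225005353 -3.0011140277842725
white [275.75 208.25] [22.6274 20.5061] [0.6463 0.0508] edges 0.0383500498512981 0.042608785311039905 ang -0.7374650110173436 -2.3374877711115083
white [212. 211.] [34. 36.] [0.6377 0.1681] edges 0.06653590275474229 0.06422481287520725 ang -1.540694599357586 -3.091907873390245
white [387.2501 204.75  ] [24.0416 24.7487] [ 0.6591 -0.1561] edges 0.04744410047773823 0.044897304151913515 ang -0.7557300853614646 -2.3535506057955784
white [375.5577 158.7115] [32.3592 25.4951] [ 0.7475 -0.1337] edges 0.05019674239094658 0.06124109116374401 ang -0.1784535103855736 -1.7450879040356522
blue [269. 172.] [32. 32.] [0.7119 0.0651] edges 0.05939067709187611 0.06129725272817164 ang -1.53920030473687 -3.108250960493084
```

View pics/crop1.png

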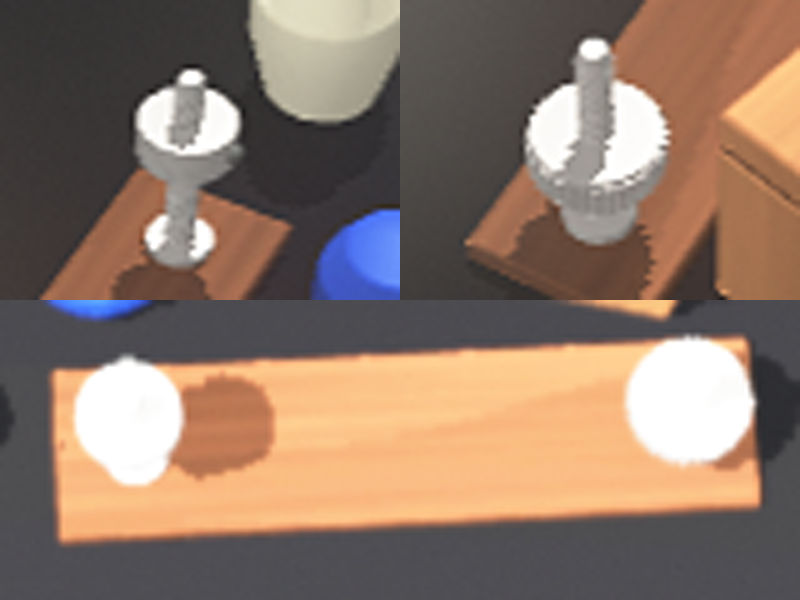

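The ribbed collar is the one by the dice box, at y≈-0.15. The smooth one, with its side screw, is at y≈+0.05. I'll move the wrist camera to an oblique close view of both.

```bash
cat >> h.py <<'E'
from scipy.spatial.transform import Rotation as Ro
def tool(yaw,tilt=0):
    "tool z down, tool x at world angle yaw, then fingers tipped by tilt towards -x(tool)"
    R=np.array([[np.cos(yaw),np.sin(yaw),0],[np.sin(yaw),-np.cos(yaw),0],[0,0,-1.]])
    return Ro.from_matrix(R)*Ro.from_euler('y',-tilt)
def rel(p,R,o=None):
    o=o or manip.get_obs();C=Ro.from_quat(o["ee_rot"])
    print("rotvec",(C.inv()*R).as_rotvec(),"shift",C.inv().apply(np.array(p)-o["position"]))
E
python3 - <<'E'
from h import *
ct=vision.calibration("top");cs=vision.calibration("scene")
for n,u,v,z in(("knurl",387.25,204.75,.054),("plain",275.8,207.6,.072),("box",375.5,158.7,.09)): print(n,onz(ct,u,v,z))
for n,u,v,xy in(("pl_tip",348,220.4,(.633,.0486)),("kn_tip",250+38.8,290+9.8,(.6495,-.1508))): print(n,onz(cs,u,v,.092))
R=tool(np.pi,.7);print(R.as_matrix());rel([.562,-.05,.174],R)
E
```

```text
knurl [ 0.6486 -0.1495  0.054 ]
plain [0.6335 0.0475 0.072 ]
box [ 0.7216 -0.1234  0.09  ]
pl_tip [0.6342 0.0477 0.092 ]
kn_tip [ 0.651  -0.1519  0.092 ]
[[-0.7648  0.      0.6442]
 [ 0.      1.     -0.    ]
 [-0.6442  0.     -0.7648]]
rotvec [-0.9271 -0.2177 -2.5387] shift [ 0.4817 -0.331   0.057 ]
```

```bash
R="-0.927 -0.218 -2.539 0.482 -0.331 0.057 1"; python3 jog.py '0 0 0 0.24 -0.16 0 1;0 0 0 0.24 -0.16 0 1;0 0 0 0.24 -0.16 0 1;-0.927 -0.218 -2.539 0.482 -0.331 0.057 1;-0.927 -0.218 -2.539 0.482 -0.331 0.057 1;-0.927 -0.218 -2.539 0.482 -0.331 0.057 1;-0.927 -0.218 -2.539 0.482 -0.331 0.057 1;-0.927 -0.218 -2.539 0.482 -0.331 0.057 1;-0.927 -0.218 -2.539 0.482 -0.331 0.057 1;-0.927 -0.218 -2.539 0.482 -0.331 0.057 1;-0.927 -0.218 -2.539 0.482 -0.331 0.057 1;-0.927 -0.218 -2.539 0.482 -0.331 0.057 1;-0.927 -0.218 -2.539 0.482 -0.331 0.057 1;-0.927 -0.218 -2.539 0.482 -0.331 0.057 1;-0.927 -0.218 -2.539 0.482 -0.331 0.057 1;-0.927 -0.218 -2.539 0.482 -0.331 0.057 1;-0.927 -0.218 -2.539 0.482 -0.331 0.057 1;-0.927 -0.218 -2.539 0.482 -0.331 0.057 1;-0.927 -0.218 -2.539 0.482 -0.331 0.057 1;-0.927 -0.218 -2.539 0.482 -0.331 0.057 1'
cat >> h.py <<'E'
def wrist(name):
    o=manip.get_obs();T=np.eye(4);T[:3,:3]=Ro.from_quat(o["ee_rot"]).as_matrix();T[:3,3]=o["position"]
    im=vision.camera("wrist");cv2.imwrite(f"pics/{name}.png",im);c=vision.calibration("wrist")
    np.save(f"pics/{name}.npy",T@c["tool_from_camera"]);return im,c,T@c["tool_from_camera"]
E
python3 - <<'E'
from h import *
print(manip.get_obs()["joint_pos"],Ro.from_quat(manip.get_obs()["ee_rot"]).as_matrix());wrist("w1")
E
```

```text
clock: 2.65
position: [0.5621, -0.0502, 0.174]
ee_rot: [0.0, 0.939, -0.0, 0.343]
ft_force: [-0.3, 0.4, -0.8]
grip_width: 0.996
grasp_force: 0.0
[ 0.2144 -0.1481 -0.1884  2.2905 -0.1305  0.2988  1.6991] [[-0.7649  0.0007  0.6441]
 [ 0.0001  1.     -0.0009]
 [-0.6441 -0.0006 -0.7649]]
```

View pics/w1.png

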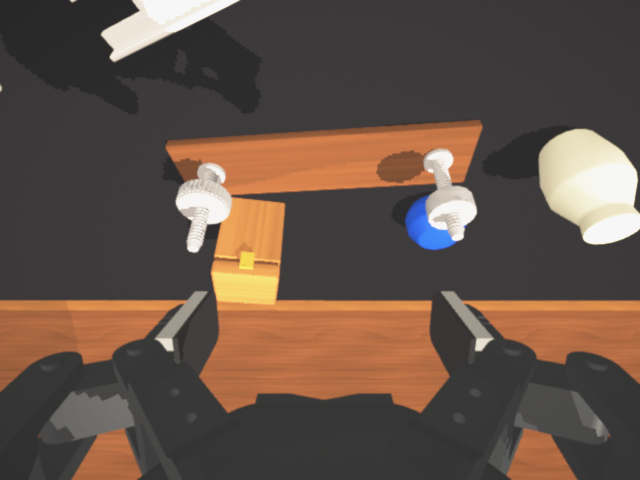

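The wrist view is upside down. The knurled collar is at (203,202) with its rod tip at (194,248). The plain collar is at (450,207) with its tip at (457,237). I'll zoom in for the heights.

```bash
python3 - <<'E'
import cv2,numpy as np
im=cv2.imread("pics/w1.png")
a=im[155:255,155:255];b=im[145:245,400:500]
cv2.imwrite("pics/c2.png",np.hstack([cv2.resize(x,(400,400),interpolation=cv2.INTER_CUBIC) for x in(a,b)]))
E
```

```text
(no output)
```

View pics/c2.png

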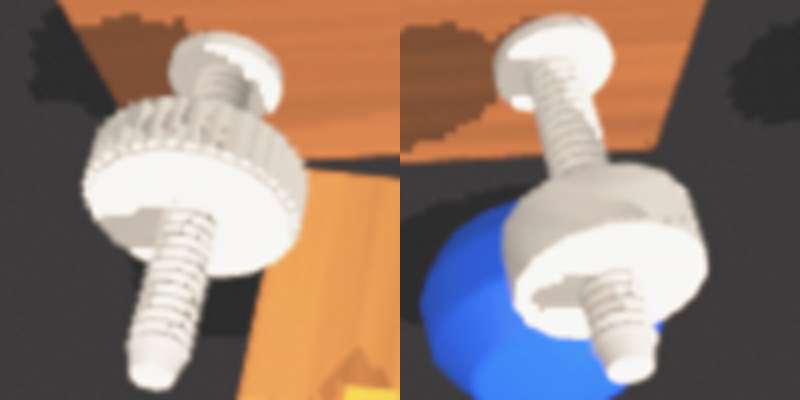

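```bash
python3 - <<'E'
from h import *
c=vision.calibration("wrist");T=np.load("pics/w1.npy")
for n,tip,f in(("kn",(193,249),(203.2,207.5)),("pl",(458,237),(452.8,215))):
    p=onz(c,*tip,.092,T);zs=np.arange(.04,.09,.0005)
    for xy in (p[:2],{"kn":(.649,-.1505),"pl":(.6335,.048)}[n]):
        d=[np.linalg.norm(proj(c,[*xy,z],T)-f) for z in zs];i=np.argmin(d);print(n,xy,"z",zs[i],"err px",d[i],"tip proj",proj(c,[*xy,.092],T))
    print(np.linalg.norm(proj(c,[*p[:2],.08],T)-proj(c,[*p[:2],.07],T)),"px per cm")
o=manip.get_obs()
rel([.649,-.1505,.16],tool(1.652),o)
E
```

```text
kn [ 0.6489 -0.1507] z 0.05100000000000001 err px 0.18472709712605415 tip proj [193. 249.]
kn (0.649, -0.1505) z 0.05100000000000001 err px 0.4191804534693698 tip proj [193.2706 249.0379]
10.532584892022738 px per cm
pl [0.6326 0.0478] z 0.07150000000000004 err px 0.5531498779560554 tip proj [458. 237.]
pl (0.6335, 0.048) z 0.07100000000000004 err px 0.8281230714048262 tip proj [457.8326 237.7041]
10.822422429249135 px per cm
rotvec [0.519  0.5639 1.4224] shift [-0.0573 -0.1005  0.0668]
```

```bash
python3 - <<'E'
from h import *
ct=vision.calibration("top")
for u,v,z in((354,180,0),(385,188,0),(362,139,.09),(396,144,.09)): print(onz(ct,u,v,z))
rel([.649,-.1507,.20],tool(1.2))
C=tool(1.2);print("then",(C.inv()*tool(-.5)).as_rotvec())
E
```

```text
[ 0.7075 -0.0944  0.    ]
[ 0.6937 -0.1532  0.    ]
[ 0.7567 -0.0995  0.09  ]
[ 0.7495 -0.1592  0.09  ]
rotvec [0.6749 0.4626 1.8494] shift [-0.0831 -0.1007  0.0362]
then [0.  0.  1.7]
```

```bash
R='0.675 0.463 1.849 -0.083 -0.101 0.036 0.65'; python3 jog.py '0.675 0.463 1.849 -0.083 -0.101 0.036 0.65;0.675 0.463 1.849 -0.083 -0.101 0.036 0.65;0.675 0.463 1.849 -0.083 -0.101 0.036 0.65;0.675 0.463 1.849 -0.083 -0.101 0.036 0.65;0.675 0.463 1.849 -0.083 -0.101 0.036 0.65;0.675 0.463 1.849 -0.083 -0.101 0.036 0.65;0.675 0.463 1.849 -0.083 -0.101 0.036 0.65;0.675 0.463 1.849 -0.083 -0.101 0.036 0.65;0.675 0.463 1.849 -0.083 -0.101 0.036 0.65;0.675 0.463 1.849 -0.083 -0.101 0.036 0.65;0.675 0.463 1.849 -0.083 -0.101 0.036 0.65;0.675 0.463 1.849 -0.083 -0.101 0.036 0.65'
python3 jog.py '0 0 1.7 0 0 0 0.65;0 0 1.7 0 0 0 0.65;0 0 1.7 0 0 0 0.65;0 0 1.7 0 0 0 0.65;0 0 1.7 0 0 0 0.65;0 0 1.7 0 0 0 0.65;0 0 1.7 0 0 0 0.65;0 0 1.7 0 0 0 0.65;0 0 1.7 0 0 0 0.65;0 0 1.7 0 0 0 0.65'
python3 - <<'E'
from h import *
o=manip.get_obs();print(o["position"],o["joint_pos"],o["grip_width"]);rel([.649,-.1507,.026],tool(-.5),o)
E
```

```text
clock: 4.2
position: [0.6492, -0.1524, 0.1997]
ee_rot: [0.826, 0.564, -0.001, 0.001]
ft_force: [0.4, 0.6, -0.1]
grip_width: 0.646
grasp_force: 0.0
clock: 5.45
position: [0.6489, -0.1507, 0.2004]
ee_rot: [0.969, -0.245, 0.001, 0.001]
ft_force: [0.1, 1.2, 0.1]
grip_width: 0.651
grasp_force: 0.0
[ 0.6489 -0.1507  0.2004] [ 0.0119  0.4386  0.2025  1.3944 -0.0863  1.3164 -1.849 ] 0.6508671751459252
rotvec [ 0.0016 -0.0015  0.0044] shift [-0.0002 -0.0003  0.1744]
```

```bash
python3 jog.py '0 0 0 0 0 0.05 0.65;0 0 0 0 0 0.1 0.65;0 0 0 0 0 0.13 0.65;0 0 0 0 0 0.155 0.65;0 0 0 0 0 0.174 0.65;0 0 0 0 0 0.174 0.65'
python3 jog.py '0 0 0 0 0 0 0.2;0 0 0 0 0 0 0.2;0 0 0 0 0 0 0.2;0 0 0 0 0 0 0.2;0 0 0 0 0 0 0.2' 40
```

```text
clock: 6.2
position: [0.6482, -0.1509, 0.0251]
ee_rot: [0.969, -0.245, -0.001, 0.001]
ft_force: [-0.6, 0.3, 0.1]
grip_width: 0.653
grasp_force: 0.0
clock: 6.82
position: [0.6496, -0.1514, 0.0274]
ee_rot: [0.969, -0.246, 0.001, 0.0]
ft_force: [-1.8, 0.3, 6.4]
grip_width: 0.491
grasp_force: 41.1
```

```bash
python3 jog.py '0 0 -0.18 0 0 -0.0007 0.2;0 0 -0.36 0 0 -0.0014 0.2;0 0 -0.54 0 0 -0.0021 0.2;0 0 -0.72 0 0 -0.0028 0.2;0 0 -0.9 0 0 -0.0034 0.2;0 0 -1.08 0 0 -0.0041 0.2;0 0 -1.26 0 0 -0.0048 0.2;0 0 -1.44 0 0 -0.0055 0.2;0 0 -1.62 0 0 -0.0062 0.2;0 0 -1.7 0 0 -0.0065 0.2;0 0 -1.7 0 0 -0.0065 0.2'
python3 -c "
from h import *;o=manip.get_obs();print(o['torque'],o['joint_pos'])"
```

```text
clock: 8.2
position: [0.65, -0.1525, 0.0339]
ee_rot: [0.825, 0.565, 0.0, 0.002]
ft_force: [1.5, -4.2, 5.2]
grip_width: 0.491
grasp_force: 41.2
[-0.762  -0.1819  0.0787] [ 0.2845  0.5907 -0.168   1.5285  0.1111  1.0289 -0.2831]
```

```bash
python3 jog.py '0 0 0 0 0 0 0.62;0 0 0 0 0 0 0.62;0 0 0 0 0 0 0.62;0 0 0.18 0 0 0 0.62;0 0 0.36 0 0 0 0.62;0 0 0.54 0 0 0 0.62;0 0 0.72 0 0 0 0.62;0 0 0.9 0 0 0 0.62;0 0 1.08 0 0 0 0.62;0 0 1.26 0 0 0 0.62;0 0 1.44 0 0 0 0.62;0 0 1.62 0 0 0 0.62;0 0 1.7 0 0 0 0.62;0 0 1.7 0 0 0 0.62;0 0 1.7 0 0 0 0.2;0 0 1.7 0 0 0 0.2;0 0 1.7 0 0 0 0.2;0 0 1.7 0 0 0 0.2'
python3 jog.py '0 0 -0.18 0 0 -0.0007 0.2;0 0 -0.36 0 0 -0.0014 0.2;0 0 -0.54 0 0 -0.0021 0.2;0 0 -0.72 0 0 -0.0028 0.2;0 0 -0.9 0 0 -0.0034 0.2;0 0 -1.08 0 0 -0.0041 0.2;0 0 -1.26 0 0 -0.0048 0.2;0 0 -1.44 0 0 -0.0055 0.2;0 0 -1.62 0 0 -0.0062 0.2;0 0 -1.7 0 0 -0.0065 0.2;0 0 -1.7 0 0 -0.0065 0.2'
python3 jog.py '0 0 0 0 0 0 0.62;0 0 0 0 0 0 0.62;0 0 0 0 0 0 0.62;0 0 0.18 0 0 0 0.62;0 0 0.36 0 0 0 0.62;0 0 0.54 0 0 0 0.62;0 0 0.72 0 0 0 0.62;0 0 0.9 0 0 0 0.62;0 0 1.08 0 0 0 0.62;0 0 1.26 0 0 0 0.62;0 0 1.44 0 0 0 0.62;0 0 1.62 0 0 0 0.62;0 0 1.7 0 0 0 0.62;0 0 1.7 0 0 0 0.62;0 0 1.7 0 0 0 0.2;0 0 1.7 0 0 0 0.2;0 0 1.7 0 0 0 0.2;0 0 1.7 0 0 0 0.2'
python3 jog.py '0 0 -0.18 0 0 -0.0007 0.2;0 0 -0.36 0 0 -0.0014 0.2;0 0 -0.54 0 0 -0.0021 0.2;0 0 -0.72 0 0 -0.0028 0.2;0 0 -0.9 0 0 -0.0034 0.2;0 0 -1.08 0 0 -0.0041 0.2;0 0 -1.26 0 0 -0.0048 0.2;0 0 -1.44 0 0 -0.0055 0.2;0 0 -1.62 0 0 -0.0062 0.2;0 0 -1.7 0 0 -0.0065 0.2;0 0 -1.7 0 0 -0.0065 0.2'
```

```text
clock: 10.45
position: [0.6491, -0.1511, 0.033]
ee_rot: [0.969, -0.246, 0.0, 0.0]
ft_force: [-2.4, 1.1, 3.5]
grip_width: 0.49
grasp_force: 40.3
clock: 11.82
position: [0.6497, -0.153, 0.0396]
ee_rot: [0.825, 0.565, 0.0, 0.002]
ft_force: [3.3, -5.4, -0.1]
grip_width: 0.49
grasp_force: 40.5
clock: 14.08
position: [0.6491, -0.1512, 0.0396]
ee_rot: [0.969, -0.246, 0.0, 0.0]
ft_force: [-3.4, 1.9, 4.8]
grip_width: 0.49
grasp_force: 40.2
clock: 15.45
position: [0.6497, -0.153, 0.0462]
ee_rot: [0.825, 0.565, 0.0, 0.002]
ft_force: [3.0, -5.6, -0.4]
grip_width: 0.492
grasp_force: 40.3
```

Now I'll release, back up, and return to the same oblique viewpoint.

```bash
python3 jog.py '0 0 0 0 0 0 0.62;0 0 0 0 0 0 0.62;0 0 0 0 0 0 0.62;0 0 0 0 0 -0.05 0.65;0 0 0 0 0 -0.1 0.65;0 0 0 0 0 -0.15 0.65;0 0 0 0 0 -0.15 0.65'
python3 - <<'E'
from h import *
print(manip.get_obs()["position"]);rel([.562,-.05,.174],tool(np.pi,.7))
E
```

```text
clock: 16.32
position: [0.6512, -0.1511, 0.201]
ee_rot: [0.825, 0.565, 0.003, 0.003]
ft_force: [0.2, 0.1, -0.9]
grip_width: 0.648
grasp_force: 0.0
[ 0.6512 -0.1511  0.201 ]
rotvec [-0.6687 -0.4552 -1.8502] shift [ 0.0621 -0.1199  0.0261]
```

```bash
python3 jog.py '-0.669 -0.455 -1.85 0.062 -0.12 0.026 1;-0.669 -0.455 -1.85 0.062 -0.12 0.026 1;-0.669 -0.455 -1.85 0.062 -0.12 0.026 1;-0.669 -0.455 -1.85 0.062 -0.12 0.026 1;-0.669 -0.455 -1.85 0.062 -0.12 0.026 1;-0.669 -0.455 -1.85 0.062 -0.12 0.026 1;-0.669 -0.455 -1.85 0.062 -0.12 0.026 1;-0.669 -0.455 -1.85 0.062 -0.12 0.026 1;-0.669 -0.455 -1.85 0.062 -0.12 0.026 1;-0.669 -0.455 -1.85 0.062 -0.12 0.026 1;-0.669 -0.455 -1.85 0.062 -0.12 0.026 1;-0.669 -0.455 -1.85 0.062 -0.12 0.026 1;-0.669 -0.455 -1.85 0.062 -0.12 0.026 1;-0.669 -0.455 -1.85 0.062 -0.12 0.026 1'
python3 - <<'E'
from h import *
im,_,_=wrist("w2")
a=im[155:255,155:255];b=im[145:245,400:500]
cv2.imwrite("pics/c3.png",np.hstack([cv2.resize(x,(400,400),interpolation=cv2.INTER_CUBIC) for x in(a,b)]))
E
```

```text
clock: 18.08
position: [0.5594, -0.0496, 0.1695]
ee_rot: [0.001, 0.941, 0.001, 0.339]
ft_force: [0.3, 0.1, -0.6]
grip_width: 1.002
grasp_force: 0.0
```

View pics/c3.png

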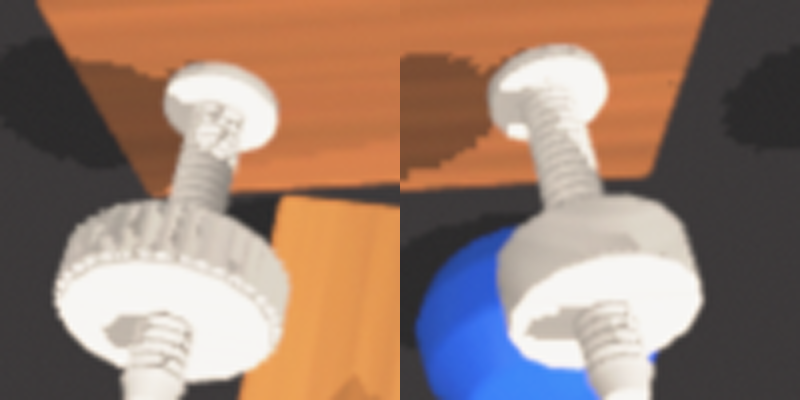

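```bash
python3 - <<'E'
from h import *
c=vision.calibration("wrist");
def ellz(pts,xy,r,T):
    # z for which circle of radius r about xy best passes through rim pixels
    zs=np.arange(.045,.085,.0002);a=np.linspace(0,2*np.pi,200);best=[]
    for z in zs:
        K=np.array([proj(c,[xy[0]+r*np.cos(t),xy[1]+r*np.sin(t),z],T) for t in a])
        best.append(np.sqrt(np.mean([np.min(np.sum((K-p)**2,1)) for p in pts])))
    i=np.argmin(best);return zs[i],best[i]
T=np.load("pics/w2.npy")
f=lambda P,ox,oy,x0:[(ox+(x-x0)/4,oy+y/4) for x,y in P]
kn=f([(55,295),(278,325),(150,259),(210,381),(90,350)],155,155,0)
pl=f([(510,325),(701,300),(625,253),(575,369),(530,358)],400,145,400)
print(ellz(kn,(.649,-.1507),.0215,T),ellz(pl,(.633,.048),.018,T))
for n,ff,xy in(("kn",(197,234.5),(.649,-.1507)),("pl",(451.5,222.75),(.633,.048))):
    zs=np.arange(.04,.09,.0005);d=[np.linalg.norm(proj(c,[*xy,z],T)-ff) for z in zs];i=np.argmin(d);print(n,zs[i],d[i])
im=cv2.imread("pics/w2.png")
a=im[170:290,150:250];b=im[150:270,400:500]
cv2.imwrite("pics/c4.png",np.hstack([cv2.resize(x,(400,480),interpolation=cv2.INTER_CUBIC) for x in(a,b)]))
E
```

```text
(np.float64(0.07159999999999983), np.float64(0.33974692803790596)) (np.float64(0.07179999999999984), np.float64(0.46505339710631327))
kn 0.07050000000000003 0.40677829128480736
pl 0.07150000000000004 0.48451472458267625
```

View pics/c4.png

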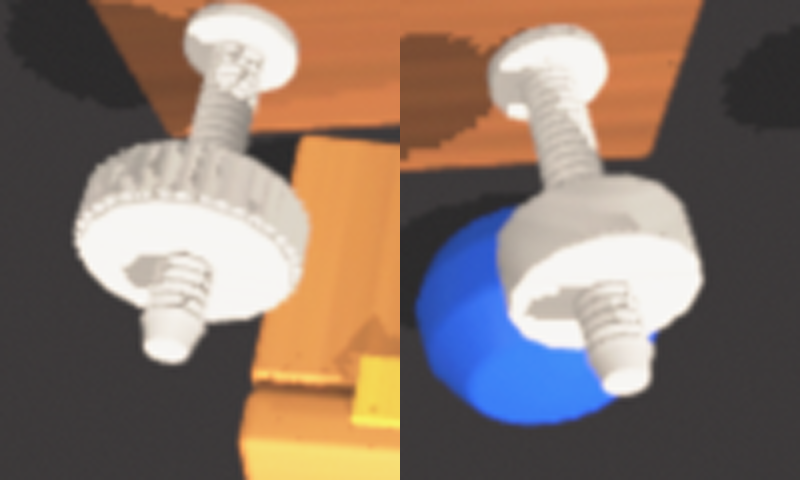

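Both collars measure about 71 mm, and their rod stick-out is equal (23.6 vs 23.4 px), so they are level. Next is the ledge.

```bash
python3 -c "
from h import *
rel([.478,-.086,.13],tool(1.958))"
```

```text
rotvec [0.4102 0.6069 1.1328] shift [ 0.088  -0.0364 -0.0215]
```

```bash
python3 jog.py '0.41 0.607 1.133 0.088 -0.036 -0.022 0.85;0.41 0.607 1.133 0.088 -0.036 -0.022 0.85;0.41 0.607 1.133 0.088 -0.036 -0.022 0.85;0.41 0.607 1.133 0.088 -0.036 -0.022 0.85;0.41 0.607 1.133 0.088 -0.036 -0.022 0.85;0.41 0.607 1.133 0.088 -0.036 -0.022 0.85;0.41 0.607 1.133 0.088 -0.036 -0.022 0.85;0.41 0.607 1.133 0.088 -0.036 -0.022 0.85;0.41 0.607 1.133 0.088 -0.036 -0.022 0.85;0.41 0.607 1.133 0.088 -0.036 -0.022 0.85;0.41 0.607 1.133 0.088 -0.036 -0.022 0.85'
python3 - <<'E'
from h import *
im,c,T=wrist("w3")
hsv=cv2.cvtColor(im,cv2.COLOR_BGR2HSV);w=((hsv[...,1]<40)&(hsv[...,2]>140)).astype(np.uint8)
k=max(cv2.findContours(w,cv2.RETR_EXTERNAL,cv2.CHAIN_APPROX_NONE)[0],key=cv2.contourArea)
h=cv2.convexHull(k)[:,0]
P=np.array([onz(c,*q,.013,T)[:2] for q in h]);r=cv2.minAreaRect((P*1000).astype(np.float32));print(r, h.min(0),h.max(0))
rel([.478,-.086,-.001],tool(1.958))
E
```

```text
clock: 19.5
position: [0.4774, -0.0857, 0.1307]
ee_rot: [0.557, 0.83, 0.0, 0.001]
ft_force: [-0.2, -0.7, 0.3]
grip_width: 0.849
grasp_force: 0.0
((478.0049743652344, -86.87609100341797), (48.44810104370117, 235.1665496826172), 22.16185188293457) [289  63] [360 368]
rotvec [0.001  0.0011 0.0014] shift [-0.0003  0.0002  0.1317]
```

View pics/w3.png

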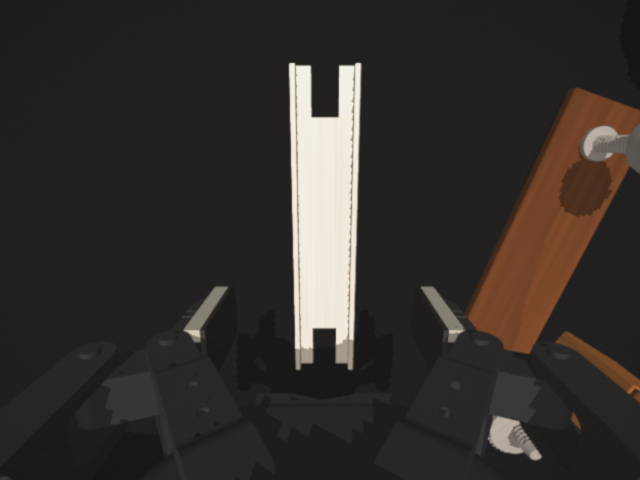

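The ledge lies lips up, straight between the pads, with its centre at (0.478,-0.087). I'll descend and grip it.

```bash
python3 jog.py '0 0 0 -0.001 0 0.05 0.8;0 0 0 -0.001 0 0.09 0.8;0 0 0 -0.001 0 0.115 0.8;0 0 0 -0.001 0 0.13 0.8;0 0 0 -0.001 0 0.131 0.8;0 0 0 -0.001 0 0.131 0.8;0 0 0 -0.001 0 0.131 0.4;0 0 0 -0.001 0 0.131 0.4;0 0 0 -0.001 0 0.131 0.4;0 0 0 -0.001 0 0.131 0.4;0 0 0 -0.001 0 0.131 0.4;0 0 0 -0.001 0 0.131 0.4' 50
python3 jog.py '0 0 0 0 0 -0.04 0.4;0 0 0 0 0 -0.09 0.4;0 0 0 0 0 -0.14 0.4;0 0 0 0 0 -0.16 0.4;0 0 0 0 0 -0.16 0.4'
python3 - <<'E'
from h import *
im,c,T=wrist("w4")
rel([.641,-.0514,.16],tool(1.652))
E
```

```text
clock: 21.05
position: [0.4789, -0.0871, 0.0007]
ee_rot: [0.558, 0.83, 0.0, 0.001]
ft_force: [-2.5, -0.4, 7.5]
grip_width: 0.546
grasp_force: 51.5
clock: 21.68
position: [0.4789, -0.0871, 0.1611]
ee_rot: [0.558, 0.83, 0.001, 0.002]
ft_force: [-0.2, 0.3, -2.5]
grip_width: 0.548
grasp_force: 53.5
rotvec [0.0011 0.0007 0.3062] shift [-0.0286  0.1643 -0.0003]
```

View pics/w4.png

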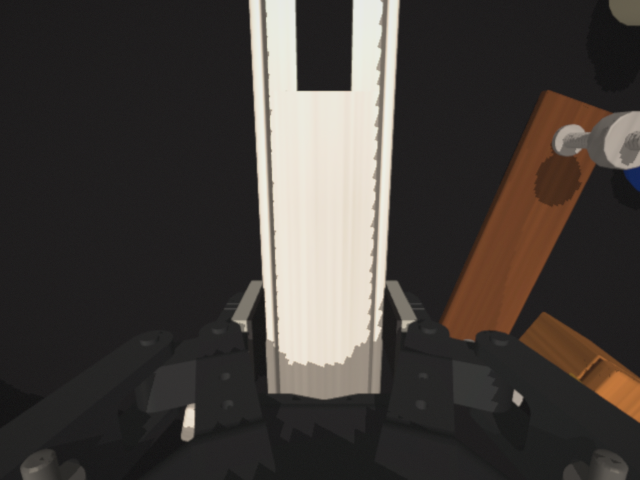

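The ledge is held square between the pads, with the slot's inner edge at row 90. I'll carry it above the stand.

```bash
python3 jog.py '0 0 0.1 -0.006 0.04 0 0.4;0 0 0.2 -0.014 0.08 0 0.4;0 0 0.306 -0.022 0.12 0 0.4;0 0 0.306 -0.029 0.15 0 0.4;0 0 0.306 -0.029 0.164 0 0.4;0 0 0.306 -0.029 0.164 0 0.4;0 0 0.306 -0.029 0.164 0 0.4'
python3 - <<'E'
from h import *
c=vision.calibration("wrist");T=np.load("pics/w4.npy")
p=onz(c,323.5,90.5,.165,T)[:2]-[.4789,-.0871];print("slot end from tcp",np.linalg.norm(p),np.arctan2(p[1],p[0]))
im,c,T=wrist("w5");o=manip.get_obs();print(o["position"],Ro.from_quat(o["ee_rot"]).as_matrix()[:,0])
rel([.641,-.0514,.11],tool(1.652),o)
print(proj(c,[.633,.048,.092],T))
s=vision.camera("scene");cv2.imwrite("pics/s5.png",s)
cv2.imwrite("pics/c5.png",np.hstack([cv2.resize(im[0:300,200:440],(360,450)),cv2.resize(s[200:380,240:400],(400,450))]))
E
```

```text
clock: 22.6
position: [0.6399, -0.0522, 0.1591]
ee_rot: [0.678, 0.735, -0.0, -0.0]
ft_force: [-0.3, -1.0, -2.7]
grip_width: 0.543
grasp_force: 53.5
slot end from tcp 0.08419298397923859 1.9615134702251165
[ 0.64   -0.0523  0.1595] [-0.0809  0.9967 -0.0005]
rotvec [-0.0002  0.0005 -0.0002] shift [0.0008 0.0011 0.0495]
[326.9549  75.6583]
```

View pics/c5.png

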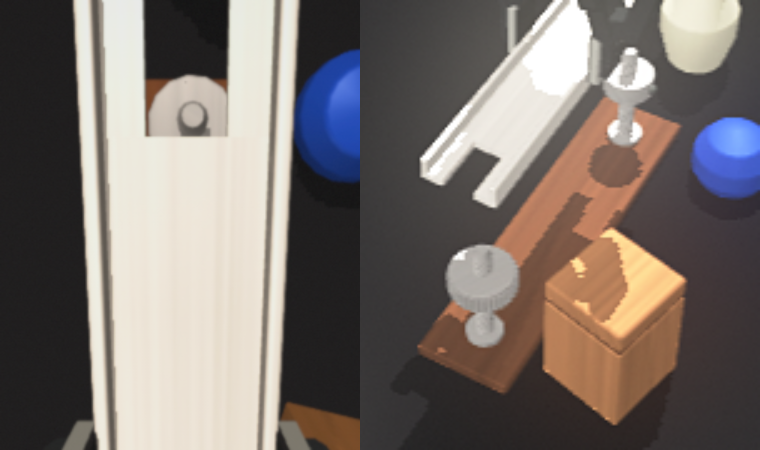

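The plain rod's tip shows in the slot about 1 mm right of prediction, well inside the ±4 mm play. I'll lower with a small correction and watch the force.

```bash
python3 jog.py '0 0 0 0.001 0.0015 0.03 0.4;0 0 0 0.001 0.0015 0.055 0.4;0 0 0 0.001 0.0015 0.065 0.4;0 0 0 0.001 0.0015 0.07 0.4;0 0 0 0.001 0.0015 0.075 0.4;0 0 0 0.001 0.0015 0.08 0.4;0 0 0 0.001 0.0015 0.08 0.4'
```

```text
clock: 23.58
position: [0.6423, -0.0507, 0.0795]
ee_rot: [0.678, 0.735, 0.0, 0.0]
ft_force: [0.0, 0.2, -2.4]
grip_width: 0.541
grasp_force: 53.5
```

```bash
python3 jog.py '0 0 0 0 0 0.001 0.4;0 0 0 0 0 0.002 0.4;0 0 0 0 0 0.003 0.4;0 0 0 0 0 0.004 0.4;0 0 0 0 0 0.005 0.4;0 0 0 0 0 0.005 0.4;0 0 0 0 0 0.005 0.4'; python3 jog.py '0 0 0 0 0 0.0005 0.4;0 0 0 0 0 0.001 0.4;0 0 0 0 0 0.001 0.4;0 0 0 0 0 0.001 0.4'
```

```text
clock: 24.45
position: [0.6424, -0.0507, 0.0746]
ee_rot: [0.678, 0.735, 0.0, 0.0]
ft_force: [-0.2, -0.2, -2.4]
grip_width: 0.545
grasp_force: 53.5
clock: 24.95
position: [0.6424, -0.0506, 0.0736]
ee_rot: [0.678, 0.735, 0.0, 0.0]
ft_force: [0.3, 0.4, -3.0]
grip_width: 0.547
grasp_force: 53.5
```

```bash
for i in 1 ; do python3 jog.py '0 0 0 0 0 0.0005 0.4;0 0 0 0 0 0.0005 0.4;0 0 0 0 0 0.001 0.4;0 0 0 0 0 0.001 0.4' | grep -E "pos|ft"; python3 jog.py '0 0 0 0 0 0.0004 0.4;0 0 0 0 0 0.0008 0.4;0 0 0 0 0 0.0008 0.4' | grep -E "pos|ft"; done
```

```text
position: [0.6425, -0.0507, 0.0731]
ft_force: [-2.7, -0.2, 5.8]
position: [0.6425, -0.0507, 0.0731]
ft_force: [-6.1, 0.5, 11.0]
```

```bash
python3 -c "
from h import *;print(manip.get_obs()['torque'])"; python3 jog.py '0 0 0 0 0 -0.0008 0.4;0 0 0 0 0 -0.0008 0.4;0 0 0 0 0 -0.0008 0.4'; python3 jog.py '0 0 0 0 0 0 0.6;0 0 0 0 0 0 0.7;0 0 0 0 0 0 0.75;0 0 0 0 0 0 0.75;0 0 0 0 0 0 0.75' 20; python3 -c "
from h import *;print(manip.get_obs()['torque'])"
```

```text
[0.0138 1.4736 0.0859]
clock: 26.2
position: [0.6425, -0.0507, 0.0731]
ee_rot: [0.678, 0.735, 0.0, 0.0]
ft_force: [-4.0, 0.2, 7.8]
grip_width: 0.547
grasp_force: 54.5
clock: 26.82
position: [0.6424, -0.0507, 0.0725]
ee_rot: [0.678, 0.735, 0.0, 0.0]
ft_force: [0.7, -0.4, -0.1]
grip_width: 0.753
grasp_force: 0.0
[-0.0107 -0.0252 -0.0075]
```

```bash
python3 jog.py '0 0 0 0 0 -0.02 0.8;0 0 0 0 0 -0.06 0.8;0 0 0 0 0 -0.12 0.8;0 0 0 0 -0.06 -0.16 0.8;0 0 0 0 -0.12 -0.18 0.8;0 0 0 0 -0.18 -0.18 0.8;0 0 0 0 -0.24 -0.18 0.8;0 0 0 0 -0.26 -0.18 0.8;0 0 0 0 -0.26 -0.18 0.8'
python3 - <<'E'
from h import *
t=vision.camera("top");cv2.imwrite("pics/t9.png",t);ct=vision.calibration("top");s=vision.camera("scene");cv2.imwrite("pics/s9.png",s)
hsv=cv2.cvtColor(t,cv2.COLOR_BGR2HSV);w=((hsv[...,1]<40)&(hsv[...,2]>130)).astype(np.uint8)
t0=cv2.imread("pics/top0.png")
for k in cv2.findContours(w,cv2.RETR_EXTERNAL,cv2.CHAIN_APPROX_NONE)[0]:
    if cv2.contourArea(k)<300: continue
    P=np.array([onz(ct,*q,.085)[:2] for q in k[:,0]]);r=cv2.minAreaRect((P*1000).astype(np.float32));print(np.round(cv2.minAreaRect(k)[0],1),np.array(r[0]),np.array(r[1]),r[2])
d=np.abs(t.astype(int)-t0).max(2)
for n,(x0,x1,y0,y1) in dict(box=(345,400,130,192),vase=(190,235,190,235),pw=(250,290,150,192),rem=(450,500,245,340)).items(): print(n,(d[y0:y1,x0:x1]>80).mean())
E
```

```text
clock: 27.95
position: [0.3824, -0.072, 0.2543]
ee_rot: [0.678, 0.735, 0.001, 0.002]
ft_force: [0.9, 1.0, 0.2]
grip_width: 0.799
grasp_force: 0.0
[422.5 457.1] [ 228.6358 -202.744 ] [49.2573 37.0391] 80.41007995605469
[377.9 459.5] [ 222.5192 -130.9537] [88.925  66.4851] 82.3694076538086
[464.3 428.2] [ 275.1696 -270.8638] [ 15.7399 159.7146] 84.98180389404297
[449.5 425.7] [ 278.6229 -247.0513] [ 19.5163 167.322 ] 85.88055419921875
[399.4 398.8] [ 317.2274 -165.5104] [130.3258 105.369 ] 81.61026000976562
[347.5 418.2] [287.4612 -81.5909] [ 16.6407 192.9718] 83.59904479980469
[333.3 417.5] [288.041  -58.6746] [ 19.688 195.285] 83.54716491699219
[474.1 292.1] [ 495.3628 -291.7868] [139.4001  39.8829] 8.060030937194824
[209.6 211.2] [621.0626 159.6512] [57.1857 48.0729] 39.640628814697266
[332.2 202.9] [641.8682 -50.2335] [ 51.4872 237.791 ] 4.3996381759643555
box 0.580058651026393
vase 0.18814814814814815
pw 0.5238095238095238
rem 0.14757894736842106
```

```bash
python3 - <<'E'
import cv2,numpy as np
e=lambda f:cv2.Canny(cv2.GaussianBlur(cv2.imread(f,0),(3,3),0),30,90)
for A,B,L in(("top0","t9",dict(box=(345,400,130,190),vase=(190,235,190,235),pw=(250,290,150,190),rem=(450,500,245,340))),("scene0","s9",dict(box=(310,374,288,370),vase=(355,398,178,232),pw=(368,412,242,285),rem=(95,200,328,396)))):
    a=e(f"pics/{A}.png");b=e(f"pics/{B}.png")
    for n,(x0,x1,y0,y1) in L.items():
        r=cv2.matchTemplate(cv2.GaussianBlur(b[y0-15:y1+15,x0-15:x1+15],(5,5),0),cv2.GaussianBlur(a[y0:y1,x0:x1],(5,5),0),cv2.TM_CCOEFF_NORMED)
        _,m,_,p=cv2.minMaxLoc(r);print(A,n,round(m,2),p[0]-15,p[1]-15)
# ledge long lips in scene: bright blob
E
```

```text
top0 box 0.8 0 0
top0 vase 0.59 0 0
top0 pw 0.81 0 0
top0 rem 0.77 0 0
scene0 box 0.89 0 0
scene0 vase 0.89 0 0
scene0 pw 0.99 0 0
scene0 rem 0.98 0 0
```

Nothing else has moved. The ledge sits centred (0.642,-0.050) and aligned on the collars, so I'm handing in.

```bash
python3 -c "
from workcell import manip, vision
print(manip.hand_in())"
```

```text
the job is handed in; nothing more can be done
None
```

The job is handed in (no verdict came back): I turned the knurled collar up about 20 mm until it measured level with the smooth one (within about 1 mm), laid the ledge across both collars and let go, and the before/after pictures show the dice box, vase, paperweight and remote unmoved.

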